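# Build the sieve nest on the shaker

## Robot

A 6-joint arm with a two-finger parallel gripper is mounted at the origin on a cart in front of the work surface, level with it; the furniture and walls round the work are solid. World frame = base frame: x ahead of the robot, y to its left, z up, the work surface at z = 0. Lengths are in mm, angles in rad, forces in N, time in s.
With the tool pointing down it reaches from about 350 to 775 mm from the base axis. Payload 7.3 kg.
Tool frame: the origin (TCP) lies midway between the tips of the shut fingers; the grasp point (between the pads) lies 19 mm behind it; z points along the fingers, y is the line along which they close (so a half turn about z gives the same grasp; the last joint's range is limited). The gripper opens to 92 mm and grips with 3 to 60 N. Pads are 19 mm wide; open, the fingers measure 130 mm over their backs; the gripper's body (75 mm by 190 mm) begins 47 mm behind the grasp point.
Start: joints at [-1.363, 0.342, 1.524, -0, 1.275, -0.146], TCP at [181.917, -492.495, 226.741] pointing down, gripper open.
Joint ranges: [-2.53, 2.53], [-0.77, 2.02], [0.04, 2.7], [-1, 4.14], [0.28, 2.66], [-3.11, 3.11]. Speed limits (rad/s): [2.57, 2.57, 3.14, 3.14, 3.14, 3.14].

## Interface

Orientations are given as [roll, pitch, yaw] about the fixed x, y, z axes, in that order (R = Rz(yaw) Ry(pitch) Rx(roll)).
In Python, from plant import bot gives the robot as it stands. The module is installed in compiled form; this text tells all that it offers.
- The arm moves only by the shell command python3 -m crank 'ROWS' [OPENING]. ROWS is JSON, a list of rows, each a list of 6 numbers: the shift along the tool's x, y, z in m, then the turn, a rotation vector about the tool's x, y, z in rad. In form: [[dx, dy, dz, wx, wy, wz], ...]. A call has 1 to 5 rows; each row shifts and turns the commanded pose from where the row before left it, along the tool's axes as they then stand; what a row does not reach is not made up. A row lasts 1/8 s, in which the tool goes at most 62.5 mm and 10.7 degrees, less where a joint would pass 70% of its speed; a pose out of reach is approached as far as the arm can. A call is refused whole if a number of a shift passes 0.0625 or a number of a turn 0.188, either way. A call with a gripper value outside its range is refused whole. OPENING is the opening in per cent of the stroke, from 0 (shut) to 100 (fully open), set as the call begins (- or left out, the last holds). The fingers move at their own pace and stop on an object; the grip force is fixed at half the most. Time passes only in rows, so rows that do not move let the fingers close. It gives the time, the measured TCP pose, the force, the opening and the grip force at its end, in the units of the state.
- bot.get_obs(): the state, without advancing time (a new reading comes with each control period).
- bot.capture(name): name is "scene" or "side" or "wrist"; returns a dict with "color" (480x640x3 uint8, blue, green, red), "fov_y" (degrees; the focal length in pixels is half the picture's height over the tangent of half this angle, whatever the lens; pixels are square), "cx", "cy" (the principal point, pixels), "extrinsics" (4x4, takes a point from world to camera coordinates); the wrist camera has in their place "tool_from_camera" (4x4, takes a point from camera to tool coordinates, whose origin is the TCP and whose axes are the flange's). Camera axes: x right, y up, looking along -z (the intrinsics and any distortion apply to the point x, -y, -z); pixel columns grow to the right and rows downward; lengths in mm; the calibration is good to about 2 mm. The wrist camera is an equidistant fisheye: a pixel r from the principal point sees the ray r / f radians off the axis. A picture is of the moment at which its call begins: read the wrist's pose just before it. There is no depth.
- bot.close_job(): hands the job in; it is judged then, once.
The state is a dict: "time": time; "joint_positions": joint angles; "dq": joint speeds; "tau": joint torques, N m; "tool_pos": TCP position; "tcp_rot": TCP orientation; "contact_force": force on the tool from outside, world axes, zero at the start; "moment": the same for the moment, N m; "grip_width": finger opening in mm; "finger_force": force on a finger pad.
Only numpy, scipy, OpenCV 4.12 (cv2) and the standard library are available. Lean on these libraries where they do the work, as an engineer would, in place of code of your own. Each camera call takes 0.05 s, during which the arm holds its last target. There are 200 camera calls.

## Task

Build the sieve nest on the shaker, ready for grading pumice: set the receiver pan down on the round platform first, then add the finest mesh, the middle mesh, the coarsest mesh and last the knobbed lid, one after another from the bottom up, each level and fully seated in the one below. Leave the two small clear vials standing where they are.

Things in the scene. Friction and masses are not known exactly. Their poses are not given: they have to be found in the camera images.
- shaker_seat (a point): centre of the top of the round platform (88 mm across) of the sieve shaker, a fixed grey machine 130 x 130 mm, left or right on the table, yaw up to 0.3; 52 mm above the table, z up. A lip on the platform, 68 mm inside, 74 mm outside, 5 mm high, locates the receiver, whose underside rests on the platform
- receiver: receiver pan: steel, round, closed smooth floor without mesh, 62 mm outside, 30 mm high, mouth 57 mm wide, wall 2.5 mm, lower edge bevelled by 3 mm; grip it across the wall. Origin: centre of its underside, z up; yaw is free
- fine_sieve: finest sieve: steel, round, 62 mm outside, mouth 57 mm. Stands on its spigot, a foot 53 mm across, 8 mm high, bevelled to 47 mm at the bottom; above it a shoulder steps out to the wall: grip across the wall above it. Origin: centre of the spigot's underside, z up; yaw is free. 30 mm high (the shallowest), mesh so close (2.2 mm) that it looks like grey cloth. Seated, its origin is 22 mm above the receiver's
- medium_sieve: middle sieve: steel, round, 62 mm outside, mouth 57 mm. Stands on its spigot, a foot 53 mm across, 8 mm high, bevelled to 47 mm at the bottom; above it a shoulder steps out to the wall: grip across the wall above it. Origin: centre of the spigot's underside, z up; yaw is free. 36 mm high, mesh openings about 5 mm. Seated, its origin is 22 mm above the finest sieve's
- coarse_sieve: coarsest sieve: steel, round, 62 mm outside, mouth 57 mm. Stands on its spigot, a foot 53 mm across, 8 mm high, bevelled to 47 mm at the bottom; above it a shoulder steps out to the wall: grip across the wall above it. Origin: centre of the spigot's underside, z up; yaw is free. 42 mm high (the tallest), mesh openings about 11 mm. Seated, its origin is 28 mm above the middle sieve's
- lid: lid: steel disc 62 mm across, 8 to 14 mm above its underside, on a spigot 53 mm across, 8 mm high, bevelled to 47 mm below; black knob 18 mm in diameter, 20 to 38 mm above the underside: grip it there. Origin: centre of the spigot's underside, z up; yaw is free. Seated, its origin is 34 mm above the coarsest sieve's
- vial_1: small clear vial with a cap, loose, 27 mm across, 32 mm high, standing on the left half of the table; to be left alone. Origin: centre of its underside
- vial_2: small clear vial with a cap, like the other, loose, on the right half of the table; to be left alone. Origin: centre of its underside

How it is judged:
By the outcome, as a careful person would: the job done as asked, in the order asked, and still so for the second after the job is handed in, with the robot touching nothing.
It also fails if it takes over 122 s, if anything falls off the work surface, if the arm or the gripper's body presses on something with over 40 N, if the wrist force passes 120 N, or if a joint passes its speed limit or range.

## Working session

There is one attempt and no reset: what is moved stays moved. The work goes in short steps, Python scripts to look and compute and a shell command to move; the robot and the scene stay as the last step left them, time stands still between calls to the robot, and variables do not carry over. Pictures are saved under pics/ and viewed, at most 16 in all, crops included, and the job is handed in when it is done.

```bash
mkdir -p pics; python3 - <<'E'
from plant import bot
import cv2,numpy as np
o=bot.get_obs();print({k:np.round(v,3) for k,v in o.items()})
for n in("scene","side","wrist"):
    c=bot.capture(n);cv2.imwrite(f"pics/{n}0.png",c["color"]);print(n,c["fov_y"],c["cx"],c["cy"],np.round(c.get("extrinsics",c.get("tool_from_camera")),3).tolist(),[k for k in c])
E
```

```text
{'time': np.float64(0.0), 'joint_positions': array([-1.363,  0.343,  1.525, -0.   ,  1.275, -0.146]), 'dq': array([ 0.001,  0.001, -0.   , -0.   ,  0.002,  0.   ]), 'tau': array([-1.0000e-03, -4.3125e+01, -2.4422e+01,  7.2000e-02,  5.6000e-02,
       -0.0000e+00]), 'tool_pos': array([ 181.832, -492.069,  226.047]), 'tcp_rot': array([-3.14 , -0.   ,  0.354]), 'contact_force': array([-0.296, -0.016, -0.624]), 'moment': array([ 0.041,  0.014, -0.002]), 'finger_force': np.float64(0.0), 'grip_width': np.float64(91.986)}
scene 51.77548313243376 318.93166327243534 243.21091335613366 [[-0.9, -0.436, -0.018, 455.574], [0.208, -0.466, 0.86, -175.744], [-0.383, 0.77, 0.51, -810.508], [0.0, 0.0, 0.0, 1.0]] ['color', 'fov_y', 'cx', 'cy', 'extrinsics']
side 53.40802422165465 320.7274909981727 236.64307768895912 [[-0.993, -0.115, 0.015, 504.057], [0.066, -0.452, 0.89, -84.589], [-0.096, 0.885, 0.456, -1142.306], [0.0, 0.0, 0.0, 1.0]] ['color', 'fov_y', 'cx', 'cy', 'extrinsics']
wrist 65.70646984690485 313.4901576403727 243.12230988279205 [[-0.001, 0.958, 0.285, 78.043], [1.0, 0.002, -0.001, -0.322], [-0.001, 0.285, -0.958, -157.985], [0.0, 0.0, 0.0, 1.0]] ['color', 'fov_y', 'cx', 'cy', 'tool_from_camera']
```

View pics/scene0.png

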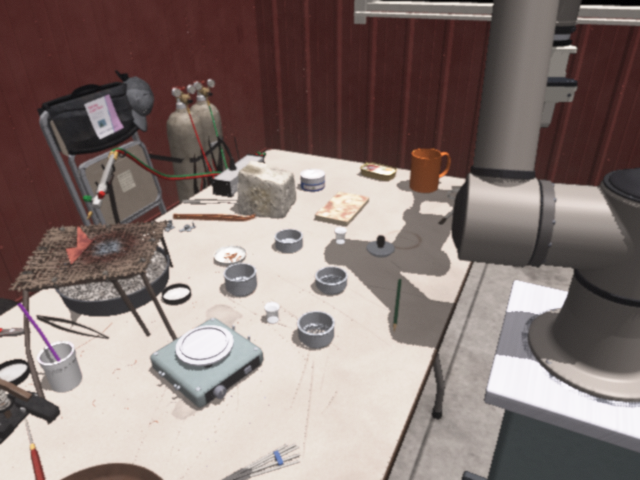

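View pics/side0.png

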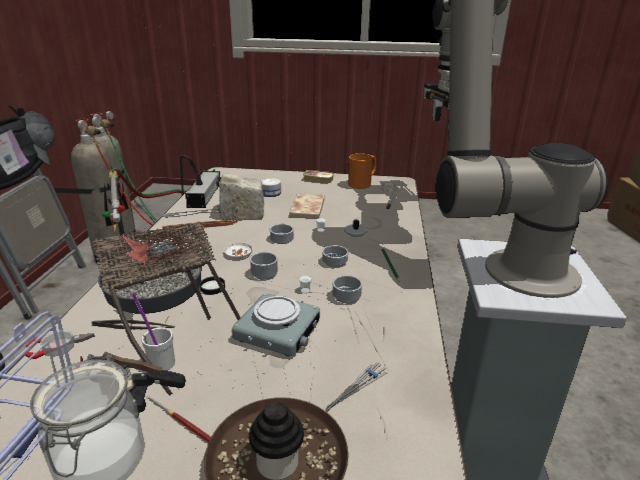

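The scene view shows four pans at about (289,240), (240,280), (331,281) and (316,330). The lid is at (380,248), the vials at (272,312) and (340,236), and the shaker platform at (205,345). The side view agrees.

```bash
cat > h.py <<'E'
from plant import bot
import cv2,numpy as np
from scipy.spatial.transform import Rotation as R
def cam(n):
    o=bot.get_obs();c=bot.capture(n);c["f"]=240/np.tan(np.radians(c["fov_y"]/2));c["fish"]=n=="wrist"
    if n=="wrist":
        T=np.eye(4);T[:3,:3]=R.from_euler("xyz",o["tcp_rot"]).as_matrix();T[:3,3]=o["tool_pos"];c["T"]=T@c["tool_from_camera"]
    else: c["T"]=np.linalg.inv(c["extrinsics"])
    return c
def ray(c,u,v):
    x=(u-c["cx"])/c["f"];y=(v-c["cy"])/c["f"]
    if c["fish"]:
        r=np.hypot(x,y)+1e-12;d=np.array([x/r*np.sin(r),-y/r*np.sin(r),-np.cos(r)])
    else: d=np.array([x,-y,-1.])
    return c["T"][:3,3],c["T"][:3,:3]@d
def plane(c,u,v,z):
    p,d=ray(c,u,v);return p+d*(z-p[2])/d[2]
def proj(c,P):
    q=np.linalg.inv(c["T"])@np.append(P,1);x,y,z=q[0],-q[1],-q[2]
    r=np.hypot(x,y)+1e-12;s=np.arctan2(r,z)/r if c["fish"] else 1/z
    return c["cx"]+c["f"]*x*s,c["cy"]+c["f"]*y*s
def go(xyz,yaw=None):
    "print remaining shift in tool axes (m) and yaw"
    o=bot.get_obs();M=R.from_euler("xyz",o["tcp_rot"])
    print("shift tool",np.round(M.inv().apply(np.array(xyz)-o["tool_pos"])/1000,4),"rot",np.round(o["tcp_rot"],4))
    if yaw is not None: print("turn",np.round((M.inv()*R.from_euler("xyz",[np.pi,0,yaw])).as_rotvec(),4))
E
python3 - <<'E'
from h import *
s=cam("scene");d=cam("side")
for n,z,a,b in[("A",32,(289,236),(281,230)),("B",36,(240,272),(263,257)),("C",32,(331,275),(334,250)),("D",36,(316,323),(347,283)),("lid",38,(380,238),(356,222)),("vial1",32,(272,306),(305,279)),("vial2",32,(340,230),(321,221)),("plat",57,(204,345),(276,310))]:
    print(n,plane(s,*a,z).round(),plane(d,*b,z).round())
E
```

```text
A [616. -77.  32.] [621. -72.  32.]
B [632.  92.  36.] [634.  81.  36.]
C [468.  23.  32.] [474.  16.  32.]
D [430. 168.  36.] [432. 166.  36.]
lid [ 427. -140.   38.] [ 428. -138.   38.]
vial1 [523. 155.  32.] [524. 156.  32.]
vial2 [ 524. -147.   32.] [ 524. -143.   32.]
plat [551. 308.  57.] [557. 311.  57.]
```

View pics/wrist0.png

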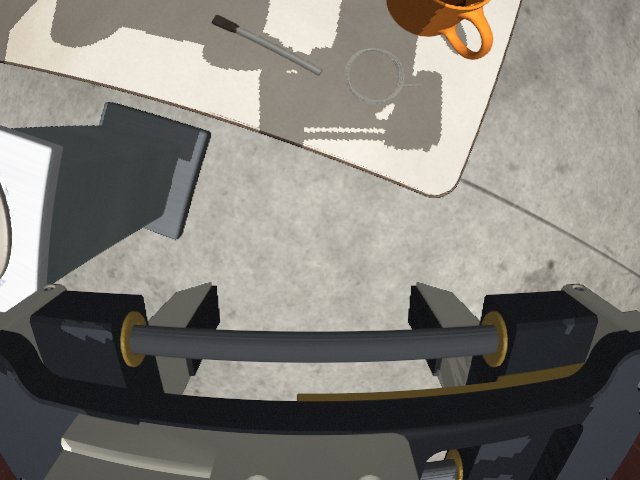

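The wrist view looks back towards the fingers, with image up being tool +x and image right tool +y. Next I'll move to an overview pose.

```bash
python3 -m crank '[[0,0,-0.03,0,0,0.177],[0,0,-0.03,0,0,0.177],[0.03,-0.06,0,0,0,0],[0.03,-0.06,0,0,0,0],[0.03,-0.06,0,0,0,0]]' 100; python3 -m crank '[[0.03,-0.06,0,0,0,0],[0.03,-0.06,0,0,0,0],[0.03,-0.06,0,0,0,0],[0.03,-0.06,0,0,0,0],[0.03,-0.06,0,0,0,0]]'; python3 -m crank '[[0.03,-0.06,0,0,0,0],[0,0,0,0,0,0],[0,0,0,0,0,0]]'; python3 - <<'E'
from h import *
go([450,50,300],0);w=cam("wrist");cv2.imwrite("pics/w1.png",w["color"])
for n,p in dict(A=(618,-75,30),B=(633,86,30),C=(471,20,30),D=(431,167,30),lid=(427,-139,38),v1=(523,155,32),v2=(524,-145,32),pl=(554,310,57)).items(): print(n,np.round(proj(w,p)))
E
```

```text
time: 0.88
tool_pos: [266.3, -323.1, 286.6]
tcp_rot: [3.142, -0.0, -0.001]
contact_force: [1.0, 0.2, 0.5]
grip_width: 92.1
finger_force: 0.0
time: 1.5
tool_pos: [406.2, -43.3, 287.0]
tcp_rot: [3.141, -0.001, -0.0]
contact_force: [1.1, -0.4, 0.3]
grip_width: 91.9
finger_force: 0.0
time: 1.88
tool_pos: [433.3, 10.5, 286.5]
tcp_rot: [3.141, 0.001, 0.001]
contact_force: [-0.1, -0.4, -0.0]
grip_width: 91.7
finger_force: 0.0
shift tool [ 0.0167 -0.0395 -0.0135] rot [3.141e+00 7.000e-04 9.000e-04]
turn [0.0006 0.0007 0.0009]
A [390.  45.]
B [245.  32.]
C [305. 172.]
D [181. 208.]
lid [442. 213.]
v1 [186. 130.]
v2 [450. 129.]
pl [ 64. 117.]
```

View pics/w1.png

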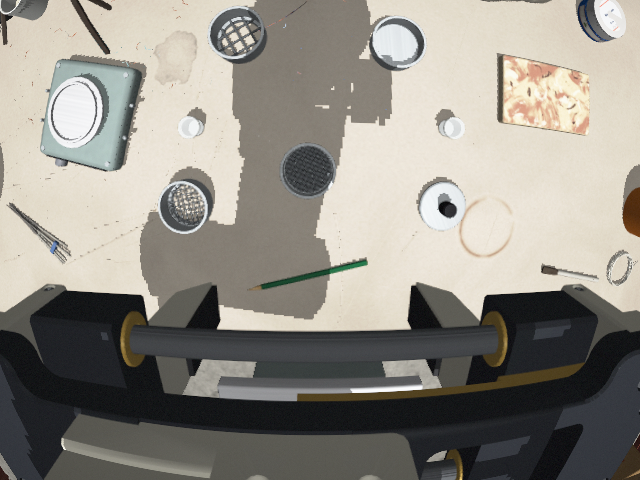

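The overview identifies everything: A (398,42) has a smooth bright floor, so it is the receiver. C (308,170) is the fine sieve, D (185,206) the medium and B (238,34) the coarse. The lid is at (442,205) with its knob at (447,209), the platform at (77,112), and the vials at (191,127) and (451,128).

```bash
cat >> h.py <<'E'
def ring(c,px,z,r,name=None):
    "steel outline nearest px, cast on plane z, circle of radius r fitted robustly"
    from scipy.optimize import least_squares
    im=c["color"].astype(int);m=((im[...,0]-im[...,2])>-6).astype(np.uint8)
    m=cv2.morphologyEx(m,cv2.MORPH_CLOSE,np.ones((5,5),np.uint8));m=cv2.morphologyEx(m,cv2.MORPH_OPEN,np.ones((5,5),np.uint8))
    cs,_=cv2.findContours(m,cv2.RETR_EXTERNAL,cv2.CHAIN_APPROX_NONE)
    k=max(cs,key=lambda k:cv2.pointPolygonTest(k,(float(px[0]),float(px[1])),True))
    P=np.array([plane(c,u,v,z)[:2] for u,v in k[:,0]])
    f=least_squares(lambda q:np.hypot(*(P-q[:2]).T)-r,np.append(P.mean(0),0),loss="soft_l1",f_scale=.7)
    e=np.hypot(*(P-f.x[:2]).T)-r
    if name: v=c["color"].copy();cv2.drawContours(v,[k],-1,(0,0,255),1);cv2.circle(v,tuple(int(a) for a in proj(c,[*f.x[:2],z])),2,(0,255,0),-1);cv2.imwrite(name,v)
    return f.x[:2],np.median(e),np.abs(e).mean()
E
python3 - <<'E'
from h import *
w=cam("wrist")
for n,px,z,r in[("A",(398,42),30,31),("B",(238,34),42,31),("C",(308,170),30,31),("D",(185,206),36,31),("lid",(436,200),14,31)]: print(n,plane(w,*px,z).round(1),ring(w,px,z,r))
print("pl",plane(w,77,112,57).round(1),"v",plane(w,191,127,32),plane(w,451,128,32),"leg",plane(w,105,50,0),plane(w,75,3,0))
s=cam("scene");print("grill foot",plane(s,172,338,0),plane(s,148,332,0))
E
```

```text
A [621.7 -84.8  30. ] (array([622.03587558, -84.14491621]), np.float64(1.2982631574801111), np.float64(1.5776957504308735))
B [627.5  91.1  42. ] (array([629.17494977,  94.43121106]), np.float64(1.4733843142211072), np.float64(2.1341474282556008))
C [472.8  15.9  30. ] (array([472.08067832,  17.42410674]), np.float64(0.05244615495319849), np.float64(0.26917041128483))
D [435.1 159.2  36. ] (array([434.38671015, 161.91827166]), np.float64(1.819938278667827), np.float64(2.171659788955373))
lid [ 437.4 -139.3   14. ] (array([ 430.47073786, -147.59265609]), np.float64(-0.742561659388258), np.float64(0.7054488634018277))
pl [557.9 288.3  57. ] v [525.87466276 148.22280299  32.        ] [ 525.36669163 -147.59135775   32.        ] leg [6.43625904e+02 2.82442945e+02 5.68434189e-14] [727.07155786 339.68552972   0.        ]
grill foot [658.21415586 269.23312548   0.        ] [707.36255645 274.61026284   0.        ]
```

```bash
python3 - <<'E'
from h import *
s=cam("scene");d=cam("side")
def tri(a,b):
    (p,u),(q,v)=ray(s,*a),ray(d,*b);t=np.linalg.lstsq(np.c_[u,-v],q-p,rcond=None)[0];A=p+u*t[0];B=q+v*t[1];return ((A+B)/2).round(),np.linalg.norm(A-B).round(1)
print("corner",tri((165,225),(209,228)),tri((172,262),(215,262)),tri((25,280),(95,265)),"foot",tri((172,338),(240,305)),"plat",tri((204,345),(276,310)))
go([558-78,293,57+130],0)
E
convert 2>/dev/null; python3 -c "
import cv2,numpy as np
a=cv2.imread('pics/scene0.png')[200:390,10:280];b=cv2.imread('pics/side0.png')[200:390,60:330]
cv2.imwrite('pics/g.png',cv2.resize(np.vstack([a,b]),None,fx=1.55,fy=1.55))"
```

```text
corner (array([726., 168., 152.]), np.float64(9.1)) (array([717., 178.,  79.]), np.float64(13.6)) (array([867., 354., 136.]), np.float64(34.6)) foot (array([627., 297.,  44.]), np.float64(15.2)) plat (array([559., 300.,  48.]), np.float64(1.6))
shift tool [ 0.0459 -0.2838  0.0998] rot [ 3.1414e+00 -2.0000e-04 -2.8000e-03]
turn [ 0.0002 -0.0002 -0.0028]
```

View pics/g.png

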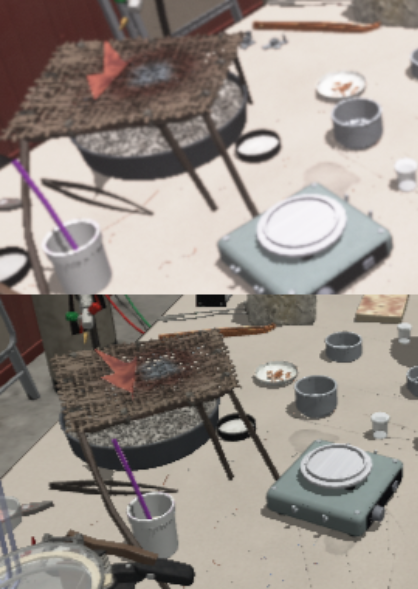

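The crops show the grill's near corner and leg (foot at about x 650, y 275) standing beyond the platform, clear of the gripper if I hold yaw 0. Next I'll hover the camera over the platform.

```bash
python3 -m crank '[[0.0092,-0.0568,0.02,0,0,0],[0.0092,-0.0568,0.02,0,0,0],[0.0092,-0.0568,0.02,0,0,0],[0.0092,-0.0568,0.02,0,0,0],[0.0092,-0.0568,0.02,0,0,0]]'; python3 -m crank '[[0,0,0,0,0,0],[0,0,0,0,0,0]]'; python3 - <<'E'
from h import *
w=cam("wrist");cv2.imwrite("pics/w2.png",w["color"]);print(proj(w,[559,290,57]))
s=cam("scene");d=cam("side")
def tri(a,b):
    (p,u),(q,v)=ray(s,*a),ray(d,*b);t=np.linalg.lstsq(np.c_[u,-v],q-p,rcond=None)[0];A=p+u*t[0];B=q+v*t[1];return ((A+B)/2).round(),np.linalg.norm(A-B).round(1)
print(tri((149,274),(212,261)))
E
```

```text
time: 2.75
tool_pos: [480.3, 295.4, 186.2]
tcp_rot: [3.142, -0.001, -0.002]
contact_force: [0.5, 0.8, -0.0]
grip_width: 91.8
finger_force: 0.0
time: 3.0
tool_pos: [479.8, 293.6, 186.6]
tcp_rot: [3.141, 0.0, -0.001]
contact_force: [-0.4, -0.3, 0.1]
grip_width: 92.3
finger_force: 0.0
(np.float64(318.3564084491955), np.float64(134.1220195108944))
(array([691., 257., 119.]), np.float64(4.0))
```

View pics/w2.png

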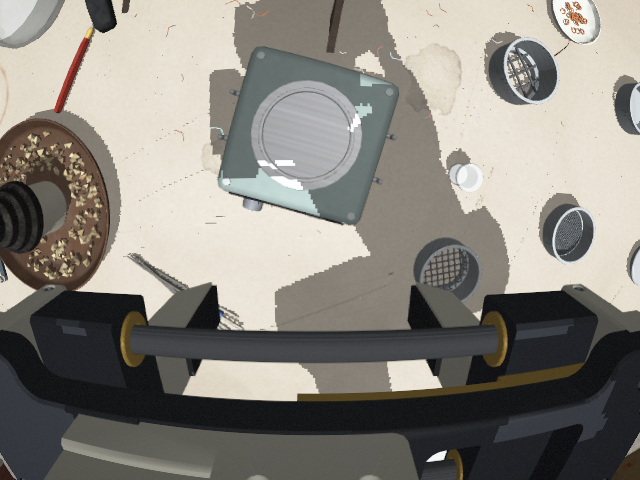

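The platform disc is centred near (306,134), nearly under the camera; the grill leg foot is at (335,40).

```bash
cat >> h.py <<'E'
def plat(c,name=None):
    from scipy.optimize import least_squares
    im=c["color"].astype(int);ch=im[...,1]-im[...,2];
    m=(abs(ch)<8).astype(np.uint8);m=cv2.morphologyEx(m,cv2.MORPH_OPEN,np.ones((5,5),np.uint8))
    cs,_=cv2.findContours(m,cv2.RETR_EXTERNAL,cv2.CHAIN_APPROX_NONE)
    k=max(cs,key=lambda k:cv2.pointPolygonTest(k,(306.,134.),True))
    P=np.array([plane(c,u,v,52)[:2] for u,v in k[:,0]])
    f=least_squares(lambda q:np.hypot(*(P-q[:2]).T)-44,P.mean(0),loss="soft_l1",f_scale=.7)
    e=np.hypot(*(P-f.x).T)-44
    if name: v=c["color"].copy();cv2.drawContours(v,[k],-1,(0,0,255),1);cv2.circle(v,tuple(int(a) for a in proj(c,[*f.x,52])),2,(0,255,0),-1);cv2.imwrite(name,cv2.resize(v[40:240,210:410],None,fx=2,fy=2))
    return f.x,np.median(e),np.abs(e).mean()
E
python3 - <<'E'
from h import *
w=cam("wrist");print(plat(w,"pics/p.png"))
for n,px,z in[("C",(568,233),30),("D",(447,265),36)]: print(n,ring(w,px,z,31))
go([622-78,-84,30+130],0)
E
```

```text
(array([558.67463691, 299.67958389]), np.float64(-0.5698466234295836), np.float64(0.5935455788635218))
C (array([473.58241029,  23.99959462]), np.float64(5.10288664132019), np.float64(4.6321270492733095))
D (array([440.81934761, 169.33142419]), np.float64(1.401847528937072), np.float64(4.268729822654222))
shift tool [0.0646 0.3772 0.0276] rot [-3.1412e+00 -1.4000e-03 -2.3000e-03]
turn [-0.0003 -0.0014 -0.0023]
```

View pics/p.png

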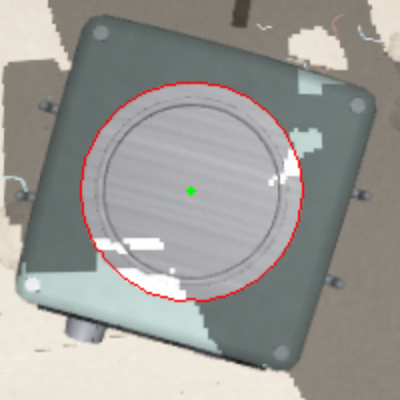

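The outline fits the platform well, with its centre at (558.7, 299.7).

```bash
python3 -m crank '[[0.0092,0.0539,0.0039,0,0,0],[0.0092,0.0539,0.0039,0,0,0],[0.0092,0.0539,0.0039,0,0,0],[0.0092,0.0539,0.0039,0,0,0],[0.0092,0.0539,0.0039,0,0,0]]'; python3 -m crank '[[0.0092,0.0539,0.0039,0,0,0],[0.0092,0.0539,0.0039,0,0,0],[0,0,0,0,0,0],[0,0,0,0,0,0]]' | head -3; python3 - <<'E'
from h import *
w=cam("wrist");px=proj(w,[622,-84,30]);print(px);q=ring(w,px,30,31,"pics/A.png");print(q);go([*q[0],60]);go([*q[0],10])
E
```

```text
time: 3.82
tool_pos: [525.7, 22.4, 168.0]
tcp_rot: [3.141, -0.002, -0.002]
contact_force: [0.9, -0.0, -0.1]
grip_width: 92.0
finger_force: 0.0
time: 4.32
tool_pos: [543.5, -83.0, 159.8]
tcp_rot: [-3.141, -0.0, -0.002]
(np.float64(314.9405685847436), np.float64(135.11051552604857))
(array([623.48766599, -85.04803578]), np.float64(0.19151698076450252), np.float64(0.24398847811930918))
shift tool [0.0798 0.0027 0.0998] rot [-3.1414e+00 -3.0000e-04 -4.0000e-04]
shift tool [0.0798 0.0027 0.1498] rot [-3.1414e+00 -3.0000e-04 -4.0000e-04]
```

View pics/A.png

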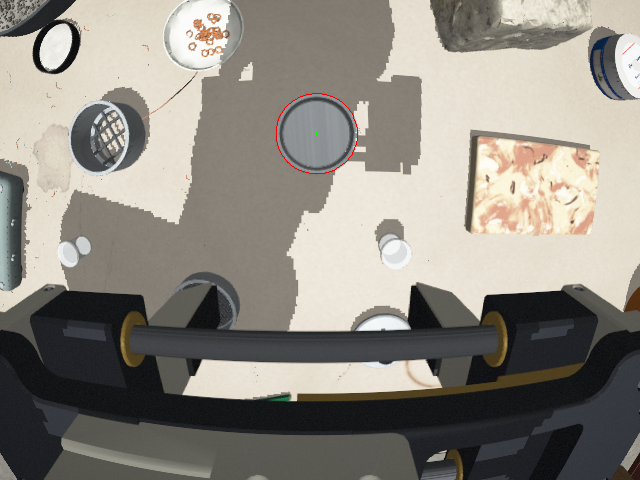

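The receiver is outlined cleanly and its floor is smooth. Next I'll grasp it.

```bash
python3 -m crank '[[0.04,0.0013,0.02,0,0,0],[0.04,0.0014,0.02,0,0,0],[0,0,0.05,0,0,0],[0,0,0.04,0,0,0],[0,0,0.02,0,0,0]]'; python3 -m crank '[[0,0,0,0,0,0],[0,0,0,0,0,0],[0,0,0,0,0,0],[0,0,0,0,0,0],[0,0,0,0,0,0]]' 0; python3 -m crank '[[0,0,-0.03,0,0,0],[0,0,-0.06,0,0,0],[0,0,-0.06,0,0,0],[0,0,0,0,0,0]]'; python3 - <<'E'
from h import *
go([558.7,299.7,150],0)
E
```

```text
time: 5.0
tool_pos: [622.6, -83.3, 7.1]
tcp_rot: [-3.141, 0.004, 0.002]
contact_force: [0.7, 0.4, 0.9]
grip_width: 91.5
finger_force: 0.0
time: 5.62
tool_pos: [624.7, -85.5, 10.8]
tcp_rot: [3.141, -0.002, -0.0]
contact_force: [-0.7, 1.6, 5.3]
grip_width: 60.5
finger_force: 29.8
time: 6.12
tool_pos: [626.8, -86.3, 165.5]
tcp_rot: [3.139, -0.011, -0.0]
contact_force: [0.1, -0.0, -1.9]
grip_width: 60.3
finger_force: 29.8
shift tool [-0.0684 -0.386   0.0135] rot [ 3.1385e+00 -1.1100e-02 -2.0000e-04]
turn [ 0.0031 -0.0111 -0.0003]
```

```bash
python3 -m crank '[[-0.0098,-0.0551,0.002,0,0,0],[-0.0098,-0.0551,0.002,0,0,0],[-0.0098,-0.0551,0.002,0,0,0],[-0.0098,-0.0551,0.002,0,0,0],[-0.0098,-0.0551,0.002,0,0,0]]' | head -2; python3 -m crank '[[-0.0098,-0.0551,0.002,0,0,0],[-0.0098,-0.0551,0.002,0,0,0],[0,0,0,0,0,0],[0,0,0,0,0,0],[0,0,0,0,0,0]]' ; python3 - <<'E'
from h import *
go([558.7,299.7,90],0);w=cam("wrist");cv2.imwrite("pics/h.png",w["color"][60:460,100:540])
go([558.7,299.7,90],0)
E
```

```text
time: 6.75
tool_pos: [573.8, 191.5, 147.9]
time: 7.38
tool_pos: [555.7, 298.8, 144.9]
tcp_rot: [3.141, 0.001, -0.002]
contact_force: [-0.4, -0.1, -0.4]
grip_width: 60.7
finger_force: 29.8
shift tool [ 0.0031 -0.001   0.0549] rot [ 3.1409e+00  8.0000e-04 -1.9000e-03]
turn [ 0.0007  0.0008 -0.0019]
shift tool [ 0.0029 -0.001   0.0551] rot [ 3.1411e+00  4.0000e-04 -2.2000e-03]
turn [ 0.0005  0.0004 -0.0022]
```

View pics/h.png

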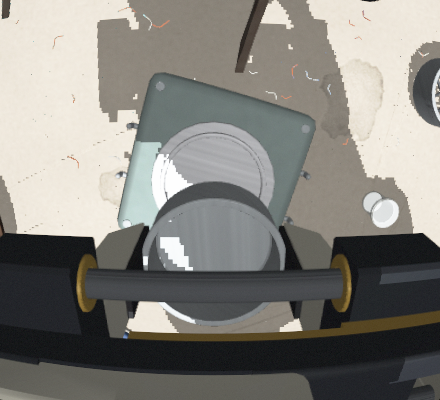

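The receiver is held level and over the platform. Next I'll lower it.

```bash
python3 -m crank '[[0.0033,-0.001,0.03,0,0,0],[0,0,0.03,0,0,0],[0,0,0.012,0,0,0],[0,0,0,0,0,0],[0,0,0,0,0,0]]'; python3 -m crank '[[0,0,0.004,0,0,0],[0,0,0.004,0,0,0],[0,0,0.002,0,0,0],[0,0,0,0,0,0]]'
```

```text
time: 8.05
tool_pos: [559.6, 301.3, 74.7]
tcp_rot: [-3.141, -0.002, -0.001]
contact_force: [-0.8, 0.0, -1.1]
grip_width: 60.7
finger_force: 29.8
time: 8.55
tool_pos: [558.6, 301.2, 63.1]
tcp_rot: [3.141, 0.0, -0.0]
contact_force: [0.8, -0.2, -1.5]
grip_width: 60.8
finger_force: 29.8
```

```bash
python3 -m crank '[[0,0.0013,0.001,0,0,0],[0,0,0.001,0,0,0],[0,0,0,0,0,0]]'; python3 -m crank '[[0,0,0,0,0,0],[0,0,0,0,0,0],[0,0,0,0,0,0],[0,0,0,0,0,0]]' 100; python3 -m crank '[[0,0,-0.05,0,0,0],[0,0,-0.06,0,0,0],[-0.04,0,-0.03,0,0,0],[-0.038,0,0,0,0,0],[0,0,0,0,0,0]]'; python3 - <<'E'
from h import *
go([480.7,299.7,82+130],0)
E
```

```text
time: 8.93
tool_pos: [559.0, 300.3, 62.8]
tcp_rot: [-3.141, -0.001, -0.0]
contact_force: [-3.1, 0.2, 6.9]
grip_width: 60.4
finger_force: 29.8
time: 9.43
tool_pos: [558.7, 299.8, 61.2]
tcp_rot: [3.141, 0.0, -0.0]
contact_force: [-0.4, -0.3, -0.3]
grip_width: 91.3
finger_force: 0.0
time: 10.05
tool_pos: [478.7, 300.2, 202.2]
tcp_rot: [-3.142, 0.0, 0.001]
contact_force: [0.4, -0.2, -0.5]
grip_width: 91.9
finger_force: 0.0
shift tool [ 0.002   0.0005 -0.0098] rot [-3.1416e+00  1.0000e-04  1.4000e-03]
turn [-0.      0.0001  0.0014]
```

```bash
python3 -m crank '[[0,0,-0.01,0,0,0],[0,0,0,0,0,0]]' | head -2;  python3 - <<'E'
from h import *
w=cam("wrist");a,b=(int(t) for t in proj(w,[558.7,299.7,82]));print(a,b,w["f"])
cv2.imwrite("pics/s1.png",cv2.resize(w["color"][b-75:b+75,a-75:a+75],None,fx=4,fy=4)); cv2.imwrite("pics/s1full.png",w["color"])
go([472-78,17.5,160],0)
E
```

```text
time: 10.3
tool_pos: [482.3, 300.1, 212.2]
314 138 371.64829954431775
shift tool [-0.0877  0.2825  0.0514] rot [-3.1414e+00 -1.0000e-03 -8.0000e-04]
turn [-0.0002 -0.001  -0.0008]
```

View pics/s1.png

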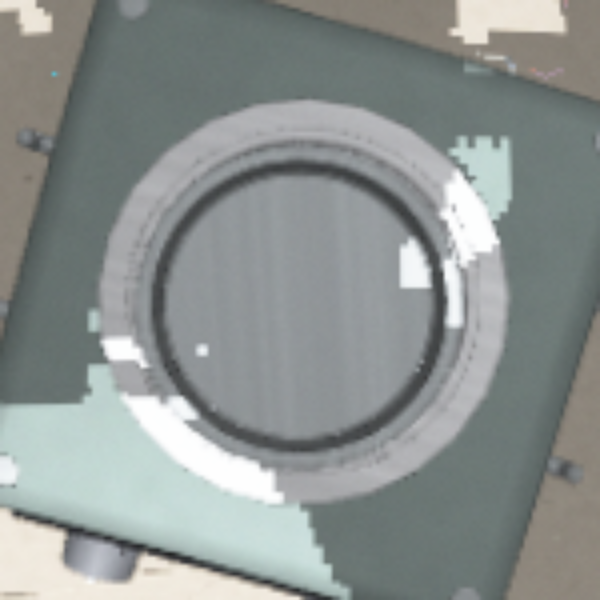

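The receiver sits inside the lip; its mouth ring is centred near full-image (313.9,139.5), about 1 mm nearer the robot than planned. Next is the fine sieve.

```bash
python3 -m crank '[[-0.0175,0.0565,0.0103,0,0,0],[-0.0175,0.0565,0.0103,0,0,0],[-0.0175,0.0565,0.0103,0,0,0],[-0.0175,0.0565,0.0103,0,0,0],[-0.0175,0.0565,0.0103,0,0,0]]' | head -2; python3 -m crank '[[0,0,0,0,0,0],[0,0,0,0,0,0]]' | head -3; python3 - <<'E'
from h import *
i=cv2.imread("pics/s1full.png");w=cam("wrist")
# receiver mouth from dark ring in the earlier image (pose then)
g=cv2.cvtColor(i,6)[63:213,239:389];m=(g<75).astype(np.uint8);m[:30]=0;m[120:]=0;m[:,:30]=0;m[:,120:]=0
k=cv2.convexHull(np.argwhere(m)[:,::-1].astype(np.int32));(x,y),ax,_=cv2.fitEllipse(k);print("ring px",x+239,y+63,ax)
v=dict(w);T=w["T"].copy();T[:3,3]=np.array([481.7,300.0,211.4])+ (T[:3,3]-bot.get_obs()["tool_pos"]);v["T"]=T;print(plane(v,x+239,y+63,82))
px=proj(w,[472,17.5,30]);q=ring(w,px,30,31,"pics/C.png");print(q);go([*q[0],11])
E
```

```text
time: 10.98
tool_pos: [393.0, 15.6, 159.6]
time: 11.22
tool_pos: [393.9, 17.2, 160.0]
tcp_rot: [-3.141, -0.0, -0.002]
ring px 313.29750061035156 139.2942352294922 (71.68617248535156, 72.85506439208984)
[556.92833461 299.67002289  82.        ]
(array([471.92283268,  17.42776174]), np.float64(0.20406478982622467), np.float64(0.24244580446677094))
shift tool [0.0779 0.0004 0.1491] rot [-3.1414e+00 -6.0000e-04 -1.0000e-04]
```

```bash
python3 -m crank '[[0.04,0.0002,0.02,0,0,0],[0.038,0.0002,0.02,0,0,0],[0,0,0.05,0,0,0],[0,0,0.04,0,0,0],[0,0,0.019,0,0,0]]'|head -2; python3 -m crank '[[0,0,0,0,0,0],[0,0,0,0,0,0],[0,0,0,0,0,0],[0,0,0,0,0,0],[0,0,0,0,0,0]]' 0; python3 -m crank '[[0,0,-0.03,0,0,0],[0,0,-0.06,0,0,0],[0,0,-0.06,0,0,0],[0,0,0,0,0,0],[0,0,0,0,0,0]]'; python3 - <<'E'
from h import *
go([557.5,299.7,150],0)
E
```

```text
time: 11.9
tool_pos: [470.6, 19.0, 8.6]
time: 12.52
tool_pos: [471.9, 17.1, 11.8]
tcp_rot: [3.142, -0.002, -0.0]
contact_force: [-1.1, 3.4, 6.3]
grip_width: 60.8
finger_force: 30.0
time: 13.15
tool_pos: [470.4, 17.0, 160.2]
tcp_rot: [3.142, 0.001, -0.0]
contact_force: [-0.4, -0.3, -2.2]
grip_width: 60.4
finger_force: 30.0
shift tool [ 0.087  -0.2827  0.0101] rot [ 3.1415e+00  1.1000e-03 -4.0000e-04]
turn [ 0.      0.0011 -0.0004]
```

```bash
python3 -m crank '[[0.0145,-0.0471,0.0017,0,0,0],[0.0145,-0.0471,0.0017,0,0,0],[0.0145,-0.0471,0.0017,0,0,0],[0.0145,-0.0471,0.0017,0,0,0],[0.0145,-0.0471,0.0017,0,0,0]]'|head -2; python3 -m crank '[[0.0145,-0.0471,0.0017,0,0,0],[0,0,0.03,0,0,0],[0,0,0.02,0,0,0],[0,0,0,0,0,0],[0,0,0,0,0,0]]'; python3 - <<'E'
from h import *
import time
for _ in range(2):
    go([557.5,299.7,86],0); bot.capture("side")
E
```

```text
time: 13.78
tool_pos: [542.8, 253.6, 149.4]
time: 14.4
tool_pos: [558.2, 299.4, 100.2]
tcp_rot: [3.141, 0.001, -0.001]
contact_force: [0.2, 0.1, -0.6]
grip_width: 60.8
finger_force: 30.0
shift tool [-0.0007 -0.0003  0.0142] rot [ 3.1411e+00  1.0000e-03 -5.0000e-04]
turn [ 0.0005  0.001  -0.0005]
shift tool [-0.001  -0.0002  0.0149] rot [-3.1415e+00 -4.0000e-04 -5.0000e-04]
turn [-0.0001 -0.0004 -0.0005]
```

```bash
python3 -m crank '[[-0.0007,0,0.004,0,0,0],[0,0,0.004,0,0,0],[0,0,0.003,0,0,0],[0,0,0.002,0,0,0],[0,0,0,0,0,0]]'; python3 -m crank '[[0,0,0.0015,0,0,0],[0,0,0,0,0,0],[0,0,0,0,0,0]]'
```

```text
time: 15.12
tool_pos: [557.5, 299.6, 87.4]
tcp_rot: [3.141, 0.0, -0.0]
contact_force: [-0.2, 0.4, -0.7]
grip_width: 60.8
finger_force: 30.0
time: 15.5
tool_pos: [557.6, 299.6, 86.2]
tcp_rot: [3.142, -0.0, -0.0]
contact_force: [-0.6, -0.2, -1.1]
grip_width: 60.8
finger_force: 30.0
```

```bash
python3 -m crank '[[0,0,0.001,0,0,0],[0,0,0.0005,0,0,0],[0,0,0,0,0,0]]'|sed -n 2,4p; python3 -m crank '[[0,0,0,0,0,0],[0,0,0,0,0,0],[0,0,0,0,0,0],[0,0,0,0,0,0]]' 100|head -2; python3 -m crank '[[0,0,-0.05,0,0,0],[0,0,-0.06,0,0,0],[-0.04,0,-0.039,0,0,0],[-0.038,0,0,0,0,0],[0,0,0,0,0,0]]'|head -2; python3 - <<'E'
from h import *
bot.capture("side");w=cam("wrist");a,b=(int(t) for t in proj(w,[557.5,299.7,104]));print(a,b)
cv2.imwrite("pics/s2.png",cv2.resize(w["color"][b-75:b+75,a-75:a+75],None,fx=4,fy=4))
np.save("s2T",w["T"]);go([434.4-78,162,166],0)
E
```

```text
tool_pos: [557.7, 299.7, 85.8]
tcp_rot: [-3.141, -0.001, -0.0]
contact_force: [-2.0, -0.5, 6.3]
time: 16.38
tool_pos: [557.5, 299.6, 84.5]
time: 17.0
tool_pos: [477.6, 299.9, 234.7]
314 135
shift tool [-0.1235  0.1377  0.0677] rot [-3.1415e+00 -8.0000e-04  1.0000e-04]
turn [-0.     -0.0008  0.0001]
```

View pics/s2.png

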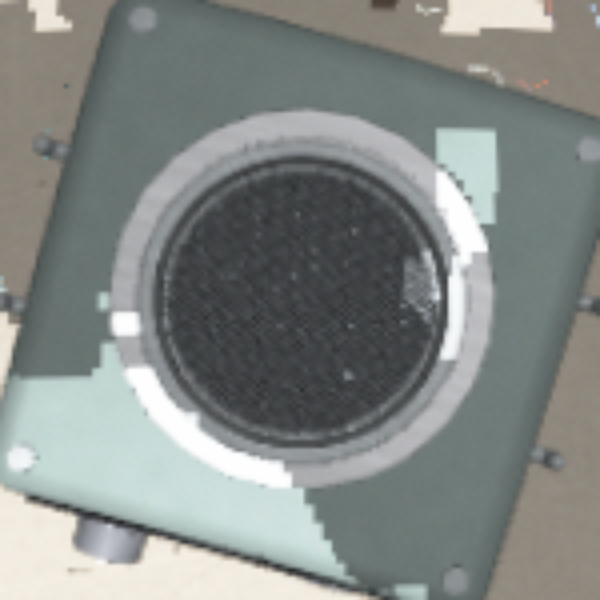

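The fine sieve (2 mm mesh) is seated concentrically, with its mouth centred in the crop at (300,301). Next is the medium sieve.

```bash
python3 -m crank '[[-0.0309,0.0344,0.0169,0,0,0],[-0.0309,0.0344,0.0169,0,0,0],[-0.0309,0.0344,0.0169,0,0,0],[-0.0309,0.0344,0.0169,0,0,0],[0,0,0,0,0,0]]' | head -2; python3 -m crank '[[0,0,0,0,0,0]]' | head -3; python3 - <<'E'
from h import *
bot.capture("side");w=cam("wrist")
px=proj(w,[434.4,162,36]);q=ring(w,px,36,31,"pics/D.png");print(px,q);go([*q[0],14])
E
```

```text
time: 17.73
tool_pos: [353.8, 160.2, 164.6]
time: 17.85
tool_pos: [357.7, 162.2, 166.4]
tcp_rot: [-3.141, -0.002, -0.001]
(np.float64(314.52046712241753), np.float64(137.87932818306246)) (array([432.95178903, 164.49191816]), np.float64(0.2282548579187349), np.float64(0.2524193009907793))
shift tool [ 0.075  -0.0018  0.1526] rot [-3.1413e+00 -1.7000e-03 -2.0000e-04]
```

```bash
python3 -m crank '[[0.038,-0.0009,0.02,0,0,0],[0.037,-0.0009,0.02,0,0,0],[0,0,0.05,0,0,0],[0,0,0.04,0,0,0],[0,0,0.0225,0,0,0]]'|head -2; python3 -m crank '[[0,0,0,0,0,0],[0,0,0,0,0,0],[0,0,0,0,0,0],[0,0,0,0,0,0],[0,0,0,0,0,0]]' 0; python3 -m crank '[[0,0,-0.03,0,0,0],[0,0,-0.06,0,0,0],[0,0,-0.06,0,0,0],[0,0,0,0,0,0],[0,0,0,0,0,0]]'; python3 - <<'E'
from h import *
go([557.4,299.7,170],0)
E
```

```text
time: 18.58
tool_pos: [431.2, 164.3, 11.4]
time: 19.2
tool_pos: [431.8, 164.1, 14.6]
tcp_rot: [-3.141, -0.002, -0.0]
contact_force: [0.2, 1.6, 6.4]
grip_width: 61.9
finger_force: 30.0
time: 19.82
tool_pos: [430.1, 163.7, 162.9]
tcp_rot: [3.141, 0.001, -0.0]
contact_force: [-0.0, -0.2, -1.5]
grip_width: 61.9
finger_force: 30.0
shift tool [ 0.1273 -0.1361 -0.0072] rot [ 3.1412e+00  1.1000e-03 -2.0000e-04]
turn [ 0.0004  0.0011 -0.0002]
```

```bash
python3 -m crank '[[0.0315,-0.034,-0.0018,0,0,0],[0.0315,-0.034,-0.0018,0,0,0],[0.0315,-0.034,-0.0018,0,0,0],[0.0315,-0.034,-0.0018,0,0,0],[0,0,0,0,0,0]]'|head -2; python3 -m crank '[[0,0,0.03,0,0,0],[0,0,0.014,0,0,0],[0,0,0,0,0,0],[0,0,0,0,0,0]]'; python3 - <<'E'
from h import *
bot.capture("side");go([556.4,299.7,110.6],0)
E
```

```text
time: 20.45
tool_pos: [557.1, 301.3, 166.9]
time: 20.95
tool_pos: [557.2, 299.7, 127.5]
tcp_rot: [-3.141, -0.001, -0.0]
contact_force: [0.5, 0.6, -1.9]
grip_width: 61.4
finger_force: 30.0
shift tool [-0.0011  0.0001  0.0172] rot [-3.1411e+00 -1.6000e-03 -4.0000e-04]
turn [-0.0005 -0.0016 -0.0004]
```

```bash
python3 -m crank '[[-0.0009,0,0.005,0,0,0],[0,0,0.005,0,0,0],[0,0,0.004,0,0,0],[0,0,0.002,0,0,0],[0,0,0,0,0,0]]'; python3 -m crank '[[0,0,0.0015,0,0,0],[0,0,0,0,0,0],[0,0,0,0,0,0]]'
```

```text
time: 21.62
tool_pos: [556.1, 299.9, 110.8]
tcp_rot: [3.142, -0.0, -0.0]
contact_force: [0.4, 0.6, -2.1]
grip_width: 61.8
finger_force: 30.0
time: 22.0
tool_pos: [556.3, 299.9, 110.6]
tcp_rot: [-3.141, -0.001, -0.0]
contact_force: [-3.0, -1.1, 6.6]
grip_width: 61.6
finger_force: 30.0
```

Contact came at exactly the seated height. Next I'll release, look, and head for the coarse sieve.

```bash
python3 -m crank '[[0,0,0,0,0,0],[0,0,0,0,0,0],[0,0,0,0,0,0],[0,0,0,0,0,0]]' 100|head -2; python3 -m crank '[[0,0,-0.05,0,0,0],[0,0,-0.06,0,0,0],[-0.04,0,-0.042,0,0,0],[-0.037,0,0,0,0,0],[0,0,0,0,0,0]]'|head -2; python3 - <<'E'
from h import *
bot.capture("side");w=cam("wrist");a,b=(int(t) for t in proj(w,[557.4,299.7,132]));print(a,b)
cv2.imwrite("pics/s3.png",cv2.resize(w["color"][b-75:b+75,a-75:a+75],None,fx=4,fy=4))
go([629-78,94,172],0)
E
```

```text
time: 22.5
tool_pos: [556.0, 299.8, 109.1]
time: 23.12
tool_pos: [477.2, 300.2, 262.4]
314 134
shift tool [0.0716 0.2059 0.0894] rot [ 3.1415e+00 -7.0000e-04  1.0000e-04]
turn [ 0.0001 -0.0007  0.0001]
```

View pics/s3.png

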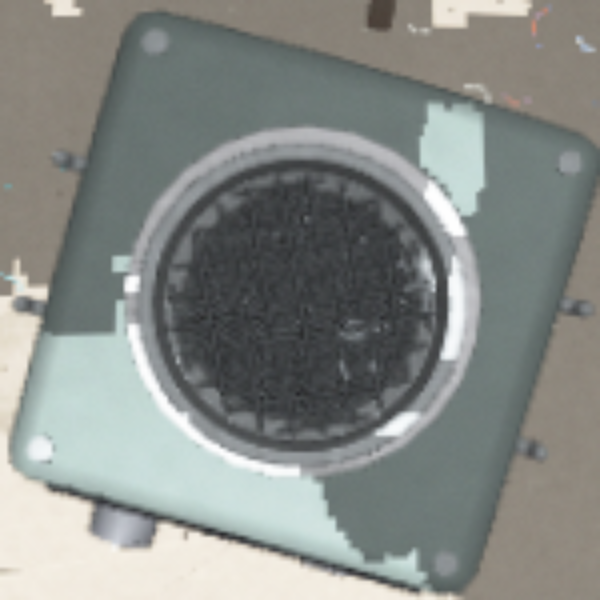

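The medium sieve is seated, with its mouth at (300,305) in the crop, which puts the centre at about (556.7, 299.7).

```bash
python3 -m crank '[[0.0179,0.0515,0.0224,0,0,0],[0.0179,0.0515,0.0224,0,0,0],[0.0179,0.0515,0.0224,0,0,0],[0.0179,0.0515,0.0224,0,0,0],[0,0,0,0,0,0]]' | head -2; python3 -m crank '[[0,0,0,0,0,0]]' | head -3; python3 - <<'E'
from h import *
bot.capture("side");w=cam("wrist")
px=proj(w,[629,94,42]);q=ring(w,px,42,31,"pics/B.png");print(px,q);go([*q[0],18])
E
```

```text
time: 23.85
tool_pos: [551.4, 89.7, 168.8]
time: 23.98
tool_pos: [551.1, 93.7, 171.2]
tcp_rot: [-3.141, 0.001, -0.001]
(np.float64(314.34699417077394), np.float64(135.77642610951358)) (array([630.65708966,  96.08072179]), np.float64(0.21850559747640474), np.float64(0.30608441696908395))
shift tool [ 0.0796 -0.0011  0.154 ] rot [-3.1414e+00 -7.0000e-04  9.0000e-04]
```

```bash
python3 -m crank '[[0.04,-0.0008,0.02,0,0,0],[0.0396,-0.0008,0.02,0,0,0],[0,0,0.05,0,0,0],[0,0,0.04,0,0,0],[0,0,0.0235,0,0,0]]'|head -2; python3 -m crank '[[0,0,0,0,0,0],[0,0,0,0,0,0],[0,0,0,0,0,0],[0,0,0,0,0,0],[0,0,0,0,0,0]]' 0; python3 -m crank '[[0,0,-0.03,0,0,0],[0,0,-0.06,0,0,0],[0,0,-0.06,0,0,0],[0,0,-0.03,0,0,0],[0,0,0,0,0,0]]'; python3 - <<'E'
from h import *
bot.capture("side");go([556.7,299.7,200],0)
E
```

```text
time: 24.7
tool_pos: [629.2, 97.1, 16.3]
time: 25.32
tool_pos: [631.1, 95.7, 19.8]
tcp_rot: [-3.141, -0.003, -0.0]
contact_force: [-1.3, 1.5, 5.9]
grip_width: 60.9
finger_force: 30.0
time: 25.95
tool_pos: [631.4, 95.4, 201.2]
tcp_rot: [-3.142, -0.006, -0.0]
contact_force: [-0.1, 0.6, -2.1]
grip_width: 61.4
finger_force: 30.0
shift tool [-0.0736 -0.2044 -0.0015] rot [ 3.1415e+00 -1.2000e-03 -3.0000e-04]
turn [ 0.0001 -0.0012 -0.0003]
```

```bash
python3 -m crank '[[-0.0183,-0.0511,0,0,0,0],[-0.0183,-0.0511,0,0,0,0],[-0.0183,-0.0511,0,0,0,0],[-0.0183,-0.0511,0,0,0,0],[0,0,0,0,0,0]]'|head -2; python3 -m crank '[[0,0,0.03,0,0,0],[0,0,0.01,0,0,0],[0,0,0,0,0,0],[0,0,0,0,0,0]]'; python3 - <<'E'
from h import *
bot.capture("side");go([557,299.7,143.6],0)
E
```

```text
time: 26.62
tool_pos: [554.2, 303.1, 195.4]
time: 27.12
tool_pos: [557.7, 299.5, 158.8]
tcp_rot: [-3.141, -0.001, -0.001]
contact_force: [0.9, -1.0, 0.0]
grip_width: 61.3
finger_force: 30.0
shift tool [-0.0007 -0.0001  0.0155] rot [-3.1411e+00 -1.4000e-03 -9.0000e-04]
turn [-0.0005 -0.0014 -0.0009]
```

```bash
python3 -m crank '[[-0.0006,0,0.005,0,0,0],[0,0,0.004,0,0,0],[0,0,0.003,0,0,0],[0,0,0.0015,0,0,0],[0,0,0,0,0,0]]'; python3 -m crank '[[0,0,0.001,0,0,0],[0,0,0.001,0,0,0],[0,0,0,0,0,0]]'
```

```text
time: 27.8
tool_pos: [556.4, 299.8, 144.5]
tcp_rot: [3.141, 0.0, -0.0]
contact_force: [0.5, 0.4, -1.7]
grip_width: 61.5
finger_force: 30.0
time: 28.18
tool_pos: [556.7, 299.9, 143.7]
tcp_rot: [-3.141, -0.001, -0.0]
contact_force: [-2.5, -0.8, 5.2]
grip_width: 61.3
finger_force: 30.0
```

```bash
python3 -m crank '[[0,0,0,0,0,0],[0,0,0,0,0,0],[0,0,0,0,0,0],[0,0,0,0,0,0]]' 100|head -2; python3 -m crank '[[0,0,-0.05,0,0,0],[0,0,-0.06,0,0,0],[-0.04,0,-0.042,0,0,0],[-0.037,0,0,0,0,0],[0,0,0,0,0,0]]'|head -2; python3 - <<'E'
from h import *
bot.capture("side");w=cam("wrist");a,b=(int(t) for t in proj(w,[556.7,299.7,166]));print(a,b)
cv2.imwrite("pics/s4.png",cv2.resize(w["color"][b-75:b+75,a-75:a+75],None,fx=4,fy=4))
go([431-78,-144,168],0)
E
```

```text
time: 28.68
tool_pos: [556.4, 299.8, 142.5]
time: 29.3
tool_pos: [477.6, 300.1, 295.9]
314 136
shift tool [-0.1268  0.4439  0.1267] rot [ 3.1416e+00 -6.0000e-04  1.0000e-04]
turn [ 0.     -0.0006  0.0001]
```

View pics/s4.png

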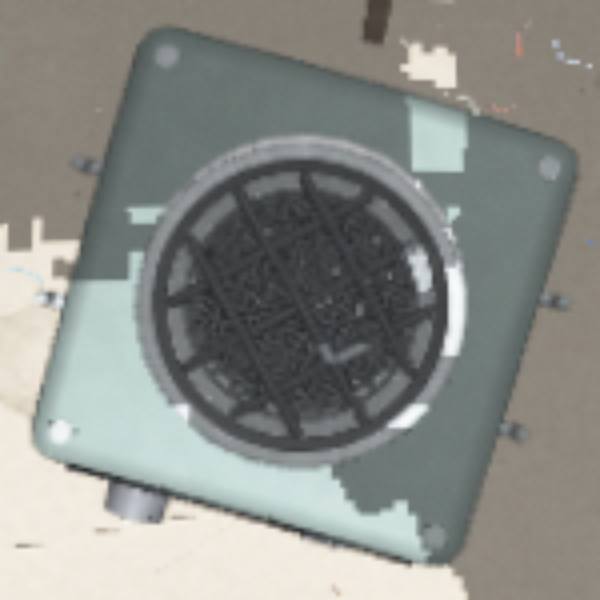

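The coarse sieve is seated and concentric, with its mouth at (300,305) in the crop. Next is the lid.

```bash
python3 -m crank '[[-0.0159,0.0555,0.0158,0,0,0],[-0.0159,0.0555,0.0158,0,0,0],[-0.0159,0.0555,0.0158,0,0,0],[-0.0159,0.0555,0.0158,0,0,0],[-0.0159,0.0555,0.0158,0,0,0]]' | head -2; python3 -m crank '[[-0.0159,0.0555,0.0158,0,0,0],[-0.0159,0.0555,0.0158,0,0,0],[-0.0159,0.0555,0.0158,0,0,0],[0,0,0,0,0,0],[0,0,0,0,0,0]]' | head -3; python3 - <<'E'
from h import *
bot.capture("side");w=cam("wrist")
px=proj(w,[431,-144,14]);q=ring(w,px,14,31,"pics/L.png");print(px,q)
a,b=(int(t) for t in px);g=cv2.cvtColor(w["color"],6);m=np.zeros_like(g);m[b-35:b+35,a-35:a+35]=g[b-35:b+35,a-35:a+35]<60
n,l,st,ce=cv2.connectedComponentsWithStats(m);i=1+st[1:,4].argmax();print(st[i],ce[i],plane(w,*ce[i],38))
v=cv2.imread("pics/L.png");cv2.circle(v,tuple(int(t) for t in ce[i]),2,(255,0,255),-1);cv2.imwrite("pics/L.png",cv2.resize(v[b-75:b+75,a-75:a+75],None,fx=4,fy=4))
go([*q[0],20])
E
```

```text
time: 30.02
tool_pos: [400.1, 20.2, 214.9]
time: 30.65
tool_pos: [352.4, -144.6, 168.0]
tcp_rot: [-3.141, 0.001, -0.002]
(np.float64(313.87135290630573), np.float64(135.26083244224714)) (array([ 429.96803735, -148.86897356]), np.float64(-0.7903547082756468), np.float64(0.7791079112905684))
[309 126  23  22 389] [320.28277635 136.60154242] [ 429.92837869 -148.85511746   38.        ]
shift tool [0.0772 0.0054 0.1484] rot [-3.1416e+00 -1.0000e-04  1.3000e-03]
```

View pics/L.png

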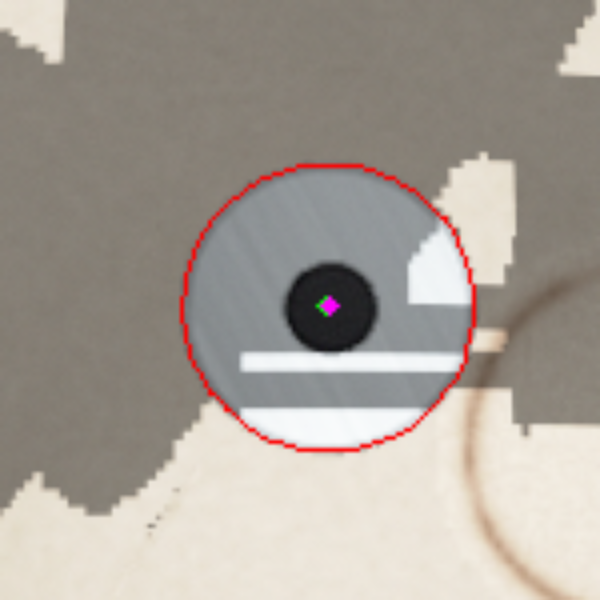

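The lid disc and its knob are concentric at (429.9, -148.9).

```bash
python3 -m crank '[[0.04,0.0025,0.03,0,0,0],[0.0375,0.0025,0.03,0,0,0],[0,0,0.05,0,0,0],[0,0,0.04,0,0,0],[0,0,0,0,0,0]]'|head -2; python3 -m crank '[[0,0,0,0,0,0],[0,0,0,0,0,0],[0,0,0,0,0,0],[0,0,0,0,0,0],[0,0,0,0,0,0]]' 0; python3 -m crank '[[0,0,0,0,0,0],[0,0,0,0,0,0]]'; python3 - <<'E'
from h import *
bot.capture("side");go([429.95,-148.9,18.5])
E
```

```text
time: 31.38
tool_pos: [428.5, -146.9, 16.4]
time: 32.0
tool_pos: [429.7, -149.3, 18.6]
tcp_rot: [3.141, -0.0, -0.0]
contact_force: [-0.2, 0.2, 0.1]
grip_width: 46.3
finger_force: 0.0
time: 32.25
tool_pos: [429.6, -149.2, 18.3]
tcp_rot: [3.142, 0.0, -0.0]
contact_force: [-0.2, 0.4, -0.5]
grip_width: 26.3
finger_force: 0.0
shift tool [ 0.0003 -0.0003 -0.0002] rot [ 3.1416e+00  1.0000e-04 -3.0000e-04]
```

```bash
python3 -m crank '[[0,0,0,0,0,0],[0,0,0,0,0,0],[0,0,0,0,0,0]]'; python3 -m crank '[[0,0,-0.04,0,0,0],[0,0,-0.06,0,0,0],[0,0,-0.06,0,0,0],[0,0,-0.06,0,0,0],[0,0,0,0,0,0]]'; python3 - <<'E'
from h import *
bot.capture("side");go([556.4,299.8,230],0)
E
```

```text
time: 32.67
tool_pos: [429.6, -149.1, 18.2]
tcp_rot: [3.142, 0.0, -0.0]
contact_force: [-0.4, -0.1, -0.6]
grip_width: 17.3
finger_force: 30.0
time: 33.3
tool_pos: [431.7, -150.1, 242.7]
tcp_rot: [3.137, -0.009, -0.0]
contact_force: [0.6, 0.0, -1.9]
grip_width: 17.0
finger_force: 30.0
shift tool [ 0.126  -0.4493  0.0094] rot [ 3.1395e+00 -3.8000e-03 -1.0000e-04]
turn [ 0.0021 -0.0038 -0.0001]
```

```bash
python3 -m crank '[[0.0157,-0.0562,0.0012,0,0,0],[0.0157,-0.0562,0.0012,0,0,0],[0.0157,-0.0562,0.0012,0,0,0],[0.0157,-0.0562,0.0012,0,0,0],[0.0157,-0.0562,0.0012,0,0,0]]'|head -2; python3 -m crank '[[0.0157,-0.0562,0.0012,0,0,0],[0.0157,-0.0562,0.0012,0,0,0],[0.0157,-0.0562,0.0012,0,0,0],[0,0,0,0,0,0],[0,0,0,0,0,0]]'|head -2; python3 -m crank '[[0,0,0.025,0,0,0],[0,0,0.013,0,0,0],[0,0,0,0,0,0],[0,0,0,0,0,0]]'; python3 - <<'E'
from h import *
bot.capture("side");go([556.4,299.8,176.3],0)
w=cam("wrist");cv2.imwrite("pics/l2.png",w["color"][60:460,100:540])
E
```

```text
time: 33.98
tool_pos: [507.5, 133.6, 230.0]
time: 34.6
tool_pos: [554.4, 300.0, 226.3]
time: 35.1
tool_pos: [555.8, 300.1, 191.5]
tcp_rot: [-3.141, -0.001, -0.001]
contact_force: [-0.1, -0.4, -0.6]
grip_width: 17.0
finger_force: 30.0
shift tool [0.0005 0.0005 0.0154] rot [-3.1411e+00 -1.6000e-03 -6.0000e-04]
turn [-0.0005 -0.0016 -0.0006]
```

View pics/l2.png

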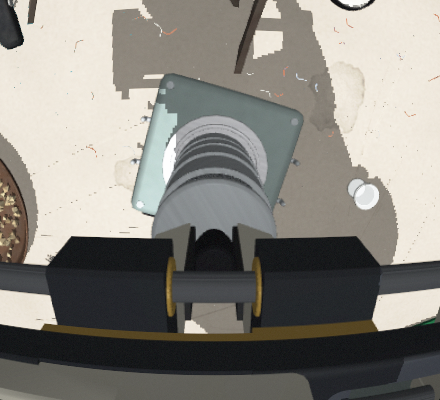

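The lid is held level and aligned over the stack, so I'll lower it.

```bash
python3 -m crank '[[0.0004,0.0004,0.005,0,0,0],[0,0,0.004,0,0,0],[0,0,0.003,0,0,0],[0,0,0.0015,0,0,0],[0,0,0,0,0,0]]'; python3 -m crank '[[0,0,0.001,0,0,0],[0,0,0.001,0,0,0],[0,0,0,0,0,0]]'
```

```text
time: 35.83
tool_pos: [555.7, 300.0, 177.0]
tcp_rot: [3.141, 0.0, -0.0]
contact_force: [0.0, -0.2, -0.9]
grip_width: 17.3
finger_force: 30.0
time: 36.2
tool_pos: [556.0, 300.2, 176.2]
tcp_rot: [-3.141, -0.001, -0.0]
contact_force: [-1.1, 0.0, 4.8]
grip_width: 16.9
finger_force: 30.0
```

```bash
python3 -m crank '[[0,0,-0.001,0,0,0],[0,0,0,0,0,0],[0,0,0,0,0,0],[0,0,0,0,0,0]]' 60|head -5; python3 -m crank '[[0,0,-0.03,0,0,0],[0,0,-0.06,0,0,0],[-0.04,0,-0.04,0,0,0],[-0.06,0.03,0,0,0,0],[0,0,0,0,0,0]]'; python3 - <<'E'
from h import *
d=bot.capture("side")["color"];s=bot.capture("scene")["color"]
cv2.imwrite("pics/fin.png",np.hstack([cv2.resize(d[130:380,180:400],None,fx=1.8,fy=1.8),cv2.resize(s[150:400,130:350],None,fx=1.8,fy=1.8)]))
E
```

```text
time: 36.7
tool_pos: [555.7, 300.0, 175.9]
tcp_rot: [3.141, 0.0, -0.0]
contact_force: [-0.2, -0.3, -0.2]
grip_width: 51.7
time: 37.33
tool_pos: [455.3, 270.6, 305.9]
tcp_rot: [3.14, 0.004, 0.0]
contact_force: [1.0, 0.3, 0.3]
grip_width: 55.2
finger_force: 0.0
```

View pics/fin.png

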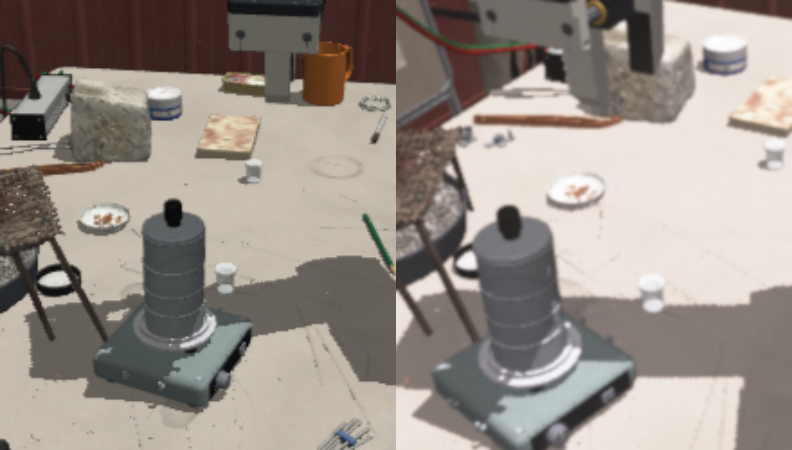

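The full stack stands level with tight seams and both vials are undisturbed, so I'll hand it in.

```bash
python3 -m crank '[[0,0,0,0,0,0],[0,0,0,0,0,0]]'|head -2; python3 -c "
from plant import bot
print(bot.close_job())"
```

```text
time: 37.67
tool_pos: [460.9, 272.5, 305.8]
the job is handed in; nothing more can be done
None
```

The sieve nest is built on the shaker in the order asked (receiver, fine, medium, coarse, lid), each part pressed home at its expected seated height, both vials left standing, and the job handed in at about 38 s of the 122 s allowed; the hand-in returned no verdict.

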